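# Gauge the hose couplings for a blockage

## Task

Take the pin gauge and try it gently in every hose coupling in the rack, from the left-most to the right-most: slide it nearly to the bottom of the bore, or until it meets a blockage, without forcing it. Then put the gauge back upright in its stand, and stand the coupling that the gauge would not go down, upright in the grey tray, leaving the good ones in their nests and the things around undisturbed.

Things in the scene. Friction and masses are not known exactly. Their poses are not given: they have to be found in the camera images.
- gauge: go pin gauge standing in its stand: round steel pin 15 mm across and 60 mm long with a chamfered tip, below a square black handle 24 x 24 mm, 40 mm tall (60 to 100 mm above the tip), and a small steel button on top (to 104 mm). 100 g. Origin: centre of the pin's tip; z up along the pin, x and y square to the handle's faces
- gauge_stand: fixed wooden block 70 x 70 x 35 mm with a blind hole 17.5 mm across and 30 mm deep in the middle of its top, with a small chamfer, in which the gauge stands. Origin: centre of its underside, so the gauge's tip rests at z = +5 mm, and the hole's mouth is at z = +35 mm
- rack: fixed wooden strip 74 x 224 x 16 mm with three nests in a row along its y axis, 74 mm apart. Origin: centre of its underside; its y axis points to the robot's left within 0.25 rad
- rack_hole0 (a point): centre of the left-most (from the robot) nest, level with the rack's top face; the nest is a square recess 43 x 43 mm and 8 mm deep, so a coupling's underside stands 8 mm below this point
- rack_hole1 (a point): centre of the middle nest, level with the rack's top face; the nest is a square recess 43 x 43 mm and 8 mm deep, so a coupling's underside stands 8 mm below this point
- rack_hole2 (a point): centre of the right-most nest, level with the rack's top face; the nest is a square recess 43 x 43 mm and 8 mm deep, so a coupling's underside stands 8 mm below this point
- coupler_a: white hose coupling upright in a nest, 50 mm tall, 37 mm across (39 mm over small ribs on its lowest 14 mm); bore 17 mm, 46 mm deep, closed at the foot by a black filter. In one of the three a black rubber stopper is stuck 26 mm down (gives 1 mm per 3 N, at most 8 mm); outside they look alike. 120 g. Origin: centre of its underside; z up the bore, mouth at z = +50 mm
- coupler_b: white hose coupling upright in a nest, 50 mm tall, 37 mm across (39 mm over small ribs on its lowest 14 mm); bore 17 mm, 46 mm deep, closed at the foot by a black filter. In one of the three a black rubber stopper is stuck 26 mm down (gives 1 mm per 3 N, at most 8 mm); outside they look alike. 120 g. Origin: centre of its underside; z up the bore, mouth at z = +50 mm
- coupler_c: white hose coupling upright in a nest, 50 mm tall, 37 mm across (39 mm over small ribs on its lowest 14 mm); bore 17 mm, 46 mm deep, closed at the foot by a black filter. In one of the three a black rubber stopper is stuck 26 mm down (gives 1 mm per 3 N, at most 8 mm); outside they look alike. 120 g. Origin: centre of its underside; z up the bore, mouth at z = +50 mm
- tray: fixed grey open tray 120 x 120 mm, 34 mm high, walls and floor 4 mm thick. Origin: centre of its underside; its inner floor is at z = +4 mm
- spool_0: red thread spool, 25 mm across, 40 mm tall, upright; a bystander to be left alone
- tape_measure: yellow tape measure, 61 x 78 x 31 mm; a bystander to be left alone
- peg_0: wooden clothes peg, 15 x 72 x 12 mm, lying flat; a bystander to be left alone
Not all that is in view belongs to the job. What is shaped like the gauge but pink is not meant.

How it is judged:
By the outcome, as a careful person would: the job done as asked, in the order asked, and still so for the second after the job is handed in, with the robot touching nothing.
It also fails if it takes over 72 s, if anything falls off the work surface, if the arm or the gripper's body presses on something with over 40 N, if the wrist force passes 120 N, or if a joint passes its speed limit or range.

## Robot

A 7-joint arm with a two-finger parallel gripper is mounted at the origin on a cart in front of the work surface, level with it; the furniture and walls round the work are solid. World frame = base frame: x ahead of the robot, y to its left, z up, the work surface at z = 0. Lengths are in m, angles in rad, forces in N, time in s.
With the tool pointing down it reaches from about 0.35 to 0.9 m from the base axis. Payload 8.1 kg.
Tool frame: the origin (TCP) lies midway between the tips of the shut fingers; the grasp point (between the pads) lies 19 mm behind it; z points along the fingers, y is the line along which they close (so a half turn about z gives the same grasp; the last joint's range is limited). The gripper opens to 92 mm and grips with 3 to 60 N. Pads are 19 mm wide; open, the fingers measure 130 mm over their backs; the gripper's body (75 mm by 190 mm) begins 47 mm behind the grasp point.
Start: joints at [1.071, 0.434, 0.025, 1.573, -0.012, 1.134, -0.075], TCP at [0.242, -0.576, 0.227] pointing down, gripper open.
Joint ranges: [-2.62, 2.62], [-0.44, 2.09], [-1.27, 1.32], [0.08, 2.57], [-1.32, 4.46], [0.12, 2], [-2.74, 2.74]. Speed limits (rad/s): [2.22, 2.22, 3.01, 3.01, 3.14, 3.14, 3.14].

## Interface

Orientations are given as a rotation vector (axis times angle).
In Python, from station import * gives the robot as it stands.
- The arm moves only by the shell command python3 -m handwheel 'ROWS'. ROWS is a JSON object whose one key "plan" holds a list of rows, each a list of 5 numbers: the shift along the tool's x, y, z in cm, then the turn about the tool's z in rad, then the finger opening in cm, from 0 to 9.18. A call has 1 to 20 rows; each row shifts and turns the commanded pose from where the row before left it, along the tool's axes as they then stand; what a row does not reach is not made up. A row lasts 1/8 s, in which the tool goes at most 62.5 mm and 10.7 degrees, less where a joint would pass 70% of its speed; a pose out of reach is approached as far as the arm can. A call with a gripper value outside its range is refused whole. The fingers move at their own pace and stop on an object; the grip force is fixed at half the most. Time passes only in rows, so rows that do not move let the fingers close. It gives the time, the measured TCP pose, the force, the opening and the grip force at its end, in the units of the state.
- state(): the state, without advancing time (a new reading comes with each control period).
- get_image(name): name is "scene" or "side" or "wrist"; returns a dict with "color" (400x640x3 uint8, blue, green, red), "fx", "fy", "cx", "cy" (pixels), "R" (3x3) and "t" (3): a world point X has camera coordinates R X + t. Camera axes: x right, y down, z forward; pixel columns grow to the right and rows downward; lengths in m; the calibration is good to about 2 mm. A picture is of the moment at which its call begins. There is no depth.
- close_job(): hands the job in; it is judged then, once.
The state is a dict: "time_s": time; "joints": joint angles; "qvel": joint speeds; "tau": joint torques, N m; "tcp_pos": TCP position; "eef_rot": TCP orientation; "force": force on the tool from outside, world axes, zero at the start; "ft_torque": the same for the moment, N m; "width": opening from 0.0 (shut) to 1.0 (fully open); "grip_force": force on a finger pad.
Only numpy, scipy, OpenCV 4.12 (cv2) and the standard library are available. Lean on these libraries where they do the work, as an engineer would, in place of code of your own. Each camera call takes 0.05 s, during which the arm holds its last target. There are 200 camera calls.

## Working session

There is one attempt and no reset: what is moved stays moved. The work goes in short steps, Python scripts to look and compute and a shell command to move; the robot and the scene stay as the last step left them, time stands still between calls to the robot, and variables do not carry over. Pictures are saved under pics/ and viewed, at most 10 in all, crops included, and the job is handed in when it is done.

```bash
mkdir -p pics; ls; python3 - <<'E'
from station import *
import cv2,numpy as np
s=state();print({k:np.round(v,3).tolist() for k,v in s.items()})
for n in("scene","side","wrist"):
    im=get_image(n);cv2.imwrite(f"pics/{n}0.png",im["color"]);print(n,im["fx"],im["fy"],im["cx"],im["cy"],np.round(im["R"],4).tolist(),np.round(im["t"],4).tolist())
a=[cv2.imread(f"pics/{n}0.png") for n in("scene","side")]
E
```

```text
pics
{'time_s': 0.0, 'joints': [1.071, 0.435, 0.025, 1.574, -0.012, 1.134, -0.075], 'qvel': [0.001, -0.001, 0.0, -0.002, 0.002, -0.001, -0.001], 'tau': [-0.001, -66.786, 0.984, -31.446, -0.061, 0.043, 0.0], 'tcp_pos': [0.241, -0.576, 0.226], 'eef_rot': [-3.079, -0.619, 0.001], 'force': [-0.105, 0.573, -0.225], 'ft_torque': [0.041, 0.013, 0.006], 'grip_force': 0.0, 'width': 0.999}
scene 371.5081749773451 371.5081749773451 319.3837530138139 202.78023477722994 [[-0.8266, -0.5626, -0.0138], [-0.4381, 0.6588, -0.6116], [0.3531, -0.4996, -0.791]] [0.4173, 0.3386, 0.6477]
side 427.01810119971964 427.01810119971964 315.82507629783834 198.02534597346946 [[0.9909, -0.1317, 0.0271], [-0.0275, -0.3955, -0.9181], [0.1316, 0.909, -0.3955]] [-0.5997, 0.0416, 1.135]
wrist 353.8538542169956 353.8538542169956 316.8025798855807 197.84456975969786 [[0.3861, -0.9224, -0.0009], [-0.8866, -0.3714, 0.2758], [-0.2548, -0.1057, -0.9612]] [-0.6249, -0.0344, 0.3898]
```

View pics/scene0.png

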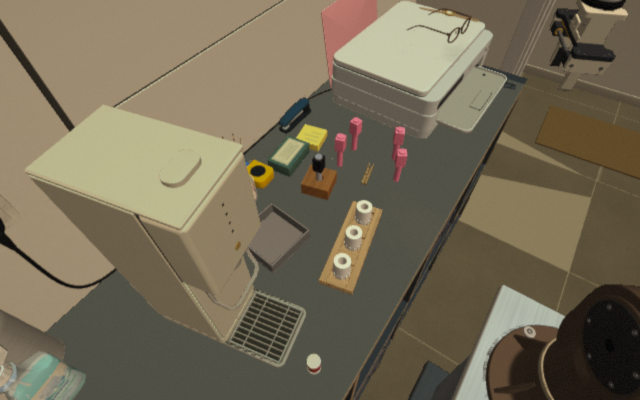

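View pics/side0.png

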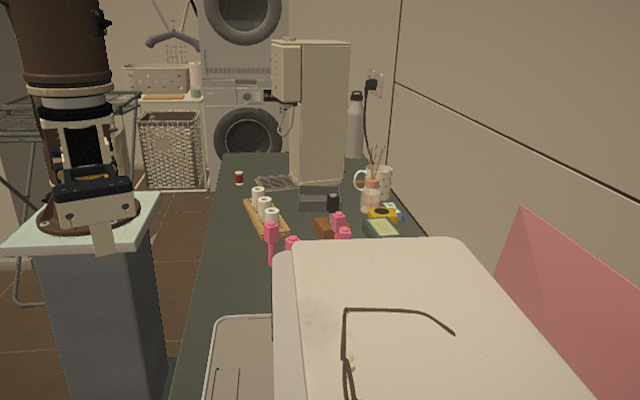

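The scene view shows the couplings at about (365,210), (354,237) and (343,266), the last being left-most. The gauge is at (319,165) in its stand at (319,182), the tray at (275,237) and the peg at (368,173), with four pink decoys near the gauge. The side view shows the same row at (258,192)–(272,215), with the gauge handle at (333,203).

```bash
cat > h.py <<'E'
from station import *
import cv2,numpy as np
def ray(im,p):
    d=im["R"].T@np.array([(p[0]-im["cx"])/im["fx"],(p[1]-im["cy"])/im["fy"],1.]);return -im["R"].T@im["t"],d
def onz(im,p,z):
    o,d=ray(im,p);return o+d*(z-o[2])/d[2]
def proj(im,X):
    c=im["R"]@np.asarray(X)+im["t"];return np.array([im["fx"]*c[0]/c[2]+im["cx"],im["fy"]*c[1]/c[2]+im["cy"]])
def tri(obs):
    A=np.zeros((3,3));b=np.zeros(3);L=[]
    for im,p in obs:
        o,d=ray(im,p);d/=np.linalg.norm(d);M=np.eye(3)-np.outer(d,d);A+=M;b+=M@o;L.append((o,M))
    X=np.linalg.solve(A,b);return X,[round(1000*float(np.linalg.norm(M@(X-o))),1) for o,M in L]
def RT():
    s=state();return cv2.Rodrigues(np.array(s["eef_rot"],float))[0],np.array(s["tcp_pos"])
E
python3 - <<'E'
from h import *
np.set_printoptions(precision=4,suppress=True)
s=get_image("scene");d=get_image("side");w=get_image("wrist")
for n,p,z in [("c0",(343,260),.058),("c1",(354,232),.058),("c2",(365,206),.058),("gaugetop",(319,156),.109),("stand",(319,176),.035),("peg",(368,173),.006)]+[("rackcorner",q,.016) for q in [(357,201),(383,208),(350,291),(320,281)]]+[("tray",q,.034) for q in [(271,206),(310,232),(273,267),(236,240)]]+[("pink",q,.1) for q in [(341,137),(356,121),(400,130),(402,153)]]+[("spool",(314,357),.04),("yellow",(259,172),.03)]: print(n,onz(s,p,z))
R,t=RT();Rw=w["R"];c=-Rw.T@w["t"]
print("cam in tool",R.T@(c-t));print(R.T@Rw.T)
print("toolR",R)
c=s["color"][110:300,200:440];cv2.imwrite("pics/s1.png",cv2.resize(c,None,fx=3.3,fy=3.1,interpolation=cv2.INTER_CUBIC)[:600])
c=d["color"][170:260,210:420];cv2.imwrite("pics/d1.png",cv2.resize(c,None,fx=3.8,fy=3.8,interpolation=cv2.INTER_CUBIC))
E
```

```text
c0 [0.4401 0.0086 0.058 ]
c1 [ 0.4564 -0.0618  0.058 ]
c2 [ 0.4718 -0.1353  0.058 ]
gaugetop [ 0.6177 -0.1669  0.109 ]
stand [ 0.6209 -0.1696  0.035 ]
peg [ 0.5354 -0.27    0.006 ]
rackcorner [ 0.5085 -0.1674  0.016 ]
rackcorner [ 0.4462 -0.1835  0.016 ]
rackcorner [0.4015 0.0406 0.016 ]
rackcorner [0.4647 0.0564 0.016 ]
tray [ 0.6621 -0.0306  0.034 ]
tray [ 0.5444 -0.0219  0.034 ]
tray [0.5585 0.0917 0.034 ]
tray [0.6673 0.0852 0.034 ]
pink [ 0.6145 -0.2582  0.1   ]
pink [ 0.6145 -0.3301  0.1   ]
pink [ 0.5053 -0.3608  0.1   ]
pink [ 0.4648 -0.2906  0.1   ]
spool [0.3848 0.1924 0.04  ]
yellow [ 0.7579 -0.1005  0.03  ]
cam in tool [ 0.0742  0.0004 -0.1575]
[[-0.0003 -0.9612 -0.2758]
 [ 1.     -0.0004  0.0002]
 [-0.0003 -0.2758  0.9612]]
toolR [[ 0.9223  0.3864 -0.0002]
 [ 0.3864 -0.9223  0.0005]
 [ 0.     -0.0005 -1.    ]]
```

View pics/s1.png

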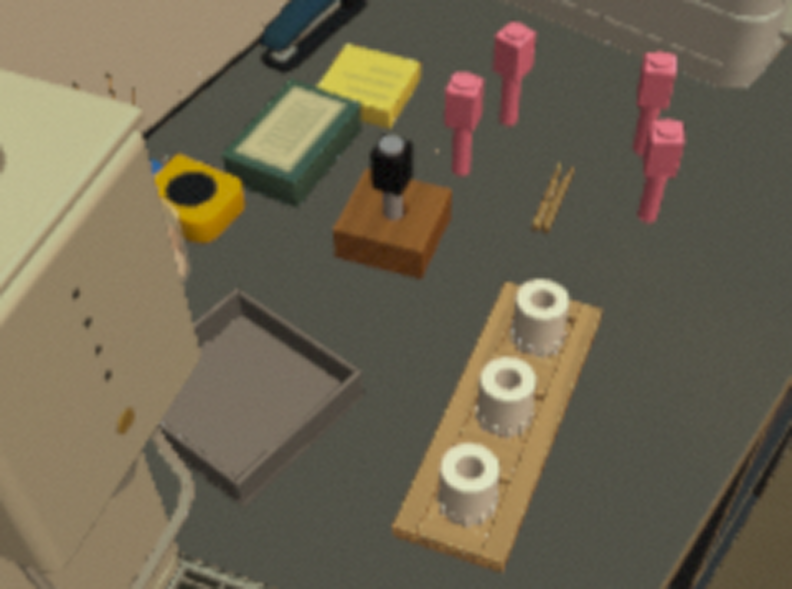

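The crop shows the gauge in its stand (black handle at crop (392,165)), three couplings in the rack, and the tray partly hidden by the coffee machine. The side view will serve for tray clearance. I'm now working out a first move to a place with a close wrist view.

```bash
cat >> h.py <<'E'
def go(x,y,z,yaw=None):
    """shift in tool cm, turn for tool-x yaw (world)"""
    R,t=RT();d=R.T@(np.array([x,y,z])-t)*100
    cur=np.arctan2(R[1,0],R[0,0]);dt=0 if yaw is None else -(yaw-cur)
    s=state();print("t%.2f"%s["time_s"],"tcp",np.round(t,4),"yaw",round(float(cur),4),"need cm",np.round(d,2),"turn",round(float(dt),3),"w",round(float(s["width"])*9.18,2),"F",np.round(s["force"],1))
E
python3 - <<'E'
from h import *
s=get_image("scene")
for p,z in [((430,133),0),((437,88),.1),((437,88),.15),((435,95),.12),((338,75),.15),((338,100),0)]: print(p,z,onz(s,p,z).round(3))
# coffee machine outline : lower base corner / drip
for p,z in [((215,337),0),((195,287),.3),((195,287),.2),((258,245),.2),((240,160),.35),((258,270),.05)]: print(p,z,onz(s,p,z).round(3))
go(.56,-.12,.33)
E
```

```text
(430, 133) 0 [ 0.466 -0.508  0.   ]
(437, 88) 0.1 [ 0.498 -0.573  0.1  ]
(437, 88) 0.15 [ 0.48 -0.5   0.15]
(435, 95) 0.12 [ 0.483 -0.513  0.12 ]
(338, 75) 0.15 [ 0.722 -0.411  0.15 ]
(338, 100) 0 [ 0.769 -0.492  0.   ]
(215, 337) 0 [0.572 0.261 0.   ]
(195, 287) 0.3 [0.508 0.261 0.3  ]
(195, 287) 0.2 [0.566 0.243 0.2  ]
(258, 245) 0.2 [0.534 0.132 0.2  ]
(240, 160) 0.35 [0.568 0.097 0.35 ]
(258, 270) 0.05 [0.573 0.12  0.05 ]
t0.35 tcp [ 0.2415 -0.5764  0.2266] yaw 0.3967 need cm [ 47.01 -29.79 -10.33] turn 0.0 w 9.19 F [-0.   0.2 -0.6]
```

View pics/d1.png

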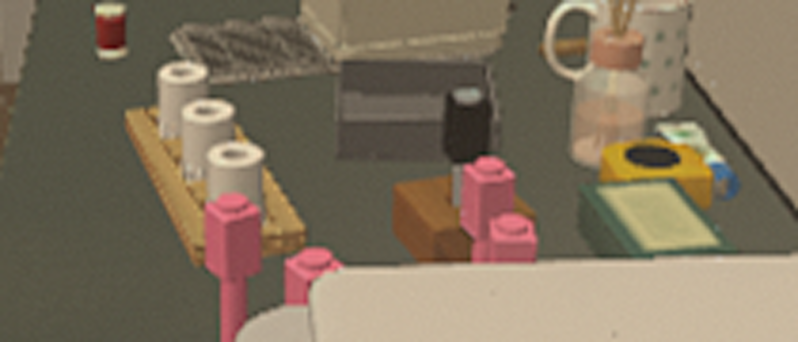

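The side crop shows the tray (340–490, 60–155) in front of the coffee machine's face, and the pink decoys in front of the stand. Moving to look from above.

```bash
python3 -m handwheel '{"plan":[[2,-1.3,-2,0,9.18],[3.4,-2.1,-2,0,9.18],[3.4,-2.1,-2,0,9.18],[3.4,-2.1,-2,0,9.18],[3.4,-2.1,-1,0,9.18],[3.4,-2.1,-1,0,9.18],[3.4,-2.1,0,0,9.18],[3.4,-2.1,0,0,9.18],[3.4,-2.2,0,0,9.18],[3.4,-2.2,0,0,9.18],[3.4,-2.2,0,0,9.18],[3.4,-2.2,0,0,9.18],[3.4,-2.2,0,0,9.18],[3,-2,0,0,9.18],[0.5,-0.5,0,0,9.18],[0,0,0,0,9.18]]}'
python3 - <<'E'
from h import *
go(.56,-.12,.33)
w=get_image("wrist");cv2.imwrite("pics/w1.png",w["color"]);
import pickle;pickle.dump(w,open("w1.pkl","wb"))
for X in [(.619,-.168,.109),(.44,.009,.058),(.456,-.062,.058),(.472,-.135,.058),(.608,.03,.034)]: print(X,proj(w,X).round())
E
```

```text
time_s: 2.35
tcp_pos: [0.5544, -0.1249, 0.3273]
eef_rot: [3.079, 0.621, 0.001]
force: [-0.4, -0.0, -0.3]
width: 1.002
grip_force: 0.0
t2.35 tcp [ 0.5544 -0.1249  0.3273] yaw 0.398 need cm [ 0.7  -0.23 -0.27] turn 0.0 w 9.2 F [-0.4 -0.  -0.3]
(0.619, -0.168, 0.109) [378. 128.]
(0.44, 0.009, 0.058) [183. 202.]
(0.456, -0.062, 0.058) [240. 212.]
(0.472, -0.135, 0.058) [299. 222.]
(0.608, 0.03, 0.034) [214.  66.]
```

View pics/w1.png

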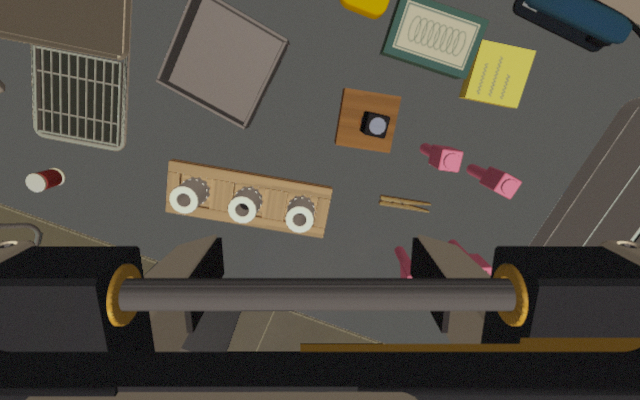

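The wrist view shows the couplings at (184,200), (242,210) and (300,219), and the gauge at (376,125) in its stand. The tray is around (222,60), the peg at (405,204), and the decoys sit to the right of the stand.

```bash
python3 -m handwheel '{"plan":[[1,1.6,2.5,0,9.18],[1,1.7,2.5,0,9.18],[0.9,1.7,2.5,0,9.18],[0,0,0.5,0,9.18],[0,0,0,0,9.18]]}'
cat > meas.py <<'E'
from h import *
import sys,pickle
def holes(im,X,win=26,thr=110):
    """dark round hole in a white ring, near predicted X"""
    u,v=proj(im,X).round().astype(int);g=cv2.cvtColor(im["color"],6)
    x0,y0=max(u-win,0),max(v-win,0);c=cv2.resize(g[y0:v+win,x0:u+win],None,fx=8,fy=8,interpolation=2)
    m=(c>thr).astype(np.uint8)
    cs,h=cv2.findContours(m,cv2.RETR_CCOMP,cv2.CHAIN_APPROX_NONE);out=[]
    for k,hh in zip(cs,h[0]):
        if hh[3]>=0 and cv2.contourArea(k)>64*15:
            (a,b),s,_=cv2.fitEllipse(k);out.append(((a+.5)/8-.5+x0,(b+.5)/8-.5+y0,s[0]/8,s[1]/8))
    return out
E
python3 - <<'E'
from meas import *
go(.6,-.16,.24)
w1=pickle.load(open("w1.pkl","rb"));w2=get_image("wrist");pickle.dump(w2,open("w2.pkl","wb"));sc=get_image("scene")
C=[(.44,.009,.058),(.456,-.062,.058),(.472,-.135,.058)]
for X in C:
    for n,im in(("w1",w1),("w2",w2),("sc",sc)): print(n,proj(im,X).round(1),np.round(holes(im,X),1).tolist())
u,v=proj(w2,(.619,-.168,.1)).round().astype(int);print(u,v)
c=w2["color"][max(v-75,0):v+75,u-75:u+75];cv2.imwrite("pics/g2.png",cv2.resize(np.hstack([c]),None,fx=4,fy=4,interpolation=2))
c=w1["color"][80:170,330:420];cv2.imwrite("pics/g1.png",cv2.resize(c,None,fx=4,fy=4,interpolation=2))
a=cv2.imread("pics/g2.png")[:560,:560];print(a.shape)
E
```

```text
time_s: 3.02
tcp_pos: [0.6, -0.1608, 0.2472]
eef_rot: [-3.08, -0.617, 0.0]
force: [0.1, 0.9, 0.8]
width: 1.0
grip_force: 0.0
t3.02 tcp [ 0.6    -0.1608  0.2472] yaw 0.3957 need cm [ 0.03 -0.07  0.72] turn 0.0 w 9.18 F [0.1 0.9 0.8]
w1 [183.  202.1] [[183.2, 199.6, 11.1, 12.7]]
w2 [111.  249.4] []
sc [342.9 260.2] [[335.8, 271.3, 5.9, 14.6], [347.1, 241.7, 6.6, 13.1]]
w1 [240.5 211.7] [[241.9, 209.3, 11.7, 12.6], [247.7, 199.1, 22.4, 26.9]]
w2 [179.7 260.1] []
sc [354.2 232. ] [[347.1, 241.7, 6.6, 13.1], [357.9, 215.6, 6.5, 13.7]]
w1 [298.6 221.7] [[299.4, 219.2, 11.3, 12.1], [300.5, 205.5, 17.3, 24.8]]
w2 [248.8 271.4] [[249.6, 268.5, 12.8, 15.0]]
sc [364.8 206.1] [[357.9, 215.6, 6.5, 13.7]]
332 167
(560, 560, 3)
```

View pics/g2.png

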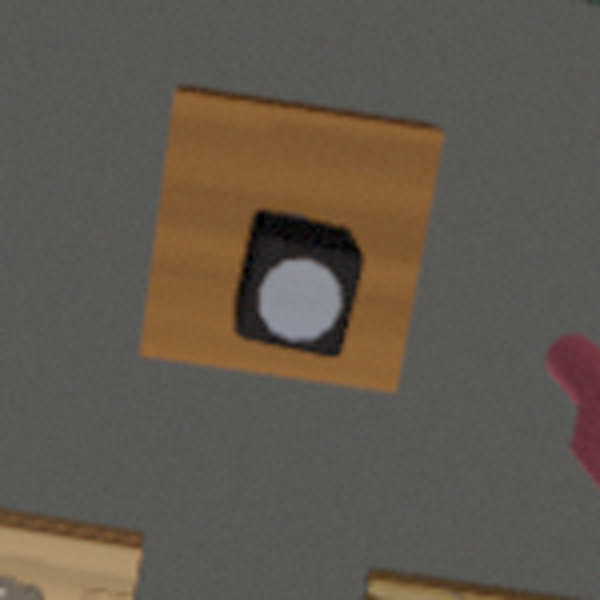

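The crop shows the gauge's button at crop (300,299), with handle and stand both turned about 9–11° clockwise in the image. Next I'll fit these and triangulate.

```bash
cat > m2.py <<'E'
from meas import *
np.set_printoptions(precision=4,suppress=True)
def blob(mask,uv,win):
    u,v=np.round(uv).astype(int);x0,y0=max(u-win,0),max(v-win,0)
    cs,_=cv2.findContours(mask[y0:v+win,x0:u+win].astype(np.uint8),cv2.RETR_EXTERNAL,cv2.CHAIN_APPROX_NONE)
    c=max(cs,key=cv2.contourArea);return c+np.array([x0,y0])
def button(im,X,win=14):
    u,v=proj(im,X).round().astype(int);g=cv2.cvtColor(im["color"],6);S=8
    c=cv2.resize(g[v-win:v+win,u-win:u+win],None,fx=S,fy=S,interpolation=2);hsv=cv2.cvtColor(cv2.resize(im["color"][v-win:v+win,u-win:u+win],None,fx=S,fy=S,interpolation=2),40)
    m=((c>90)&(hsv[...,1]<70)).astype(np.uint8)
    l,n,st,ce=cv2.connectedComponentsWithStats(m);k=n[win*S,win*S]
    if k==0:k=1+np.argmax(st[1:,4])
    return (ce[k]+.5)/S-.5+[u-win,v-win],st[k,2:4]/S
def edges_yaw(im,P,z):
    Q=np.array([onz(im,p,z)[:2] for p in P]);r=[]
    for a,b in zip(Q,np.roll(Q,-1,0)): r.append((round(float(np.linalg.norm(b-a)),4),round(float((np.arctan2(*(b-a)[::-1])+np.pi/4)%(np.pi/2)-np.pi/4),3)))
    return Q,r
E
python3 - <<'E'
from m2 import *
w1=pickle.load(open("w1.pkl","rb"));w2=pickle.load(open("w2.pkl","rb"));sc=get_image("scene")
o=[(im,button(im,(.619,-.168,.104))) for im in(w1,w2)]
print("btn",[x[1] for x in o],tri([(i,b[0]) for i,b in o]),[onz(i,b[0],.109) for i,b in o])
for z,im in ((.035,w1),(.035,w2)):
    h=cv2.cvtColor(im["color"],40);m=(h[...,0]<25)&(h[...,1]>110)
    c=blob(m,proj(im,(.619,-.168,.035)),65 if im is w2 else 42);hull=cv2.convexHull(c);ap=cv2.approxPolyDP(hull,.04*cv2.arcLength(hull,True),True)[:,0]
    Q,r=edges_yaw(im,ap,z);print("stand",ap.tolist(),Q,r,Q.mean(0))
# handle in w2: dark mask
g=cv2.resize(cv2.cvtColor(w2["color"],6)[130:190,305:360],None,fx=8,fy=8,interpolation=2);m=g<60
hull=cv2.convexHull(blob(m,(27*8,37*8),250));ap=cv2.approxPolyDP(hull,.03*cv2.arcLength(hull,True),True)[:,0]/8+[305,130]
print("handle",ap.round(1).tolist(),edges_yaw(w2,ap,.105)[1])
H=[(w1,holes(w1,X)[0][:2]) for X in [(.44,.009,.058),(.456,-.062,.058),(.472,-.135,.058)]]
print("c at .058",[onz(i,p,.058) for i,p in H]);h2=holes(w2,(.472,-.135,.058))[0][:2];print("c2 tri",tri([H[2],(w2,h2)]),onz(w2,h2,.058))
# tray/rack corners in w1
h=cv2.cvtColor(w1["color"],40);m=(h[...,0]<25)&(h[...,1]>70)&(h[...,2]>90)
c=blob(m,(250,200),95);ap=cv2.boxPoints(cv2.minAreaRect(c));Q,r=edges_yaw(w1,ap,.016);print("rack",ap.round(),Q,r,Q.mean(0))
E
```

```text
btn [(array([377.142 , 125.5042]), array([17.   , 17.375])), (array([331.5012, 166.4892]), array([20.625, 20.5  ]))] (array([ 0.6206, -0.1663,  0.1082]), [0.0, 0.0]) [array([ 0.6206, -0.1662,  0.109 ]), array([ 0.6207, -0.1663,  0.109 ])]
stand [[344, 88], [400, 97], [389, 152], [335, 143]] [[ 0.645  -0.1235]
 [ 0.6619 -0.1909]
 [ 0.596  -0.2081]
 [ 0.5798 -0.14  ]] [(0.0695, 0.246), (0.0682, 0.255), (0.07, 0.233), (0.0673, 0.249)] [ 0.6207 -0.1656]
stand [[302, 114], [367, 125], [355, 189], [292, 180]] [[ 0.6469 -0.1255]
 [ 0.6624 -0.1912]
 [ 0.5958 -0.2078]
 [ 0.5789 -0.1414]] [(0.0675, 0.232), (0.0686, 0.245), (0.0685, 0.249), (0.0698, 0.23)] [ 0.621  -0.1665]
handle [[321.6, 144.6], [345.6, 151.8], [341.5, 180.6], [316.0, 174.5]] [(0.0213, 0.108), (0.0253, 0.276), (0.0228, 0.155), (0.0262, 0.212)]
c at .058 [array([0.4433, 0.0096, 0.058 ]), array([ 0.4597, -0.0625,  0.058 ]), array([ 0.4756, -0.1347,  0.058 ])]
c2 tri (array([ 0.4756, -0.1346,  0.0582]), [0.0, 0.0]) [ 0.4755 -0.1346  0.058 ]
rack [[160. 211.]
 [169. 158.]
 [333. 185.]
 [324. 238.]] [[ 0.3973  0.0453]
 [ 0.4742  0.0549]
 [ 0.5246 -0.1622]
 [ 0.4481 -0.1817]] [(0.0775, 0.124), (0.2229, 0.228), (0.0789, 0.25), (0.2326, 0.22)] [ 0.4611 -0.0609]
```

```bash
python3 -m handwheel '{"plan":[[1.7,1.3,1,0,6],[0,0,1,0.1,6],[0,0,1.5,0.096,6],[0,0,2,0,6],[0,0,2,0,6],[0,0,2,0,6],[0,0,1,0,6],[0,0,0,0,6]]}'
python3 - <<'E'
from m2 import *
go(.6207,-.1664,.066,.2)
w=get_image("wrist");cv2.imwrite("pics/w3.png",w["color"])
E
```

```text
time_s: 4.18
tcp_pos: [0.6212, -0.1656, 0.1419]
eef_rot: [-3.126, -0.315, 0.0]
force: [0.5, 0.4, 0.4]
width: 0.655
grip_force: 0.0
t4.17 tcp [ 0.6212 -0.1656  0.1419] yaw 0.2009 need cm [-0.06  0.06  7.59] turn 0.001 w 6.01 F [0.5 0.4 0.4]
```

View pics/w3.png

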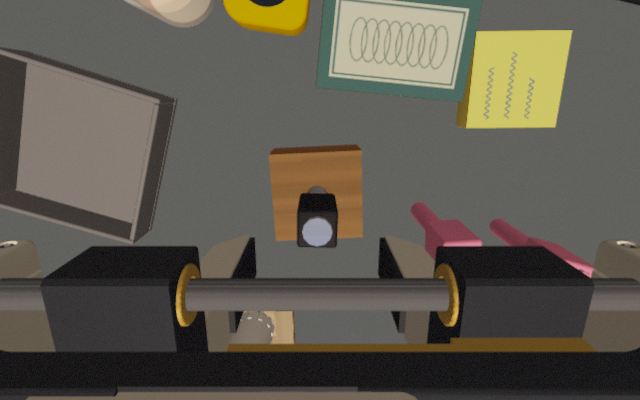

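The gauge button at (317,232) sits centred between the fingers, with the handle square to them. Descending and gripping.

```bash
python3 -m handwheel '{"plan":[[-0.05,0.05,2,0,6],[0,0,2,0,6],[0,0,2,0,6],[0,0,1.5,0,6],[0,0,0,0,6],[0,0,0,0,2],[0,0,0,0,2],[0,0,0,0,2],[0,0,0,0,2],[0,0,0,0,2],[0,0,0,0,2]]}'
python3 - <<'E'
from m2 import *
go(.6207,-.1664,.066,.2);print(state()["grip_force"])
E
```

```text
time_s: 5.6
tcp_pos: [0.6211, -0.1664, 0.067]
eef_rot: [3.126, 0.315, 0.0]
force: [0.5, -0.4, 3.2]
width: 0.259
grip_force: 30.0
t5.60 tcp [ 0.6211 -0.1664  0.067 ] yaw 0.2007 need cm [-0.04 -0.01  0.1 ] turn 0.001 w 2.38 F [ 0.5 -0.4  3.2]
29.998134076595306
```

```bash
python3 -m handwheel '{"plan":[[0,0,-1,0,2],[0,0,-2,0,2],[0,0,-2.5,0,2],[0,0,-2.5,0,2],[0,0,-2.5,0,2],[0,0,-2,0,2],[-2,-1.5,-1,0,2],[-3.5,-2.7,0,0,2],[-3.5,-2.7,0,0,2],[-3.5,-2.7,0,0,2],[-3.5,-2.7,0,0,2],[-2.5,-2,0,0,2],[-0.9,-0.5,0,0,2],[0,0,0,0,2],[0,0,0,0,2]]}'
python3 - <<'E'
from m2 import *
go(.4433,.0096,.16,.2)
w=get_image("wrist");pickle.dump(w,open("w4.pkl","wb"));cv2.imwrite("pics/w4.png",w["color"])
w1=pickle.load(open("w1.pkl","rb"))
for X in [(.4433,.0096,.058),(.4597,-.0625,.058),(.4756,-.1347,.058)]:
    a=holes(w,X,22);b=holes(w1,X)[0][:2];print(proj(w,X).round(1),np.round(a,1).tolist())
    for q in a: print("   ",tri([(w,q[:2]),(w1,b)]),onz(w,q[:2],.058))
E
```

```text
time_s: 7.48
tcp_pos: [0.4026, -0.0606, 0.202]
eef_rot: [3.126, 0.314, 0.002]
force: [-0.3, 0.3, -0.6]
width: 0.262
grip_force: 30.0
t7.47 tcp [ 0.4026 -0.0606  0.202 ] yaw 0.2 need cm [ 5.38 -6.07  4.2 ] turn 0.0 w 2.41 F [-0.3  0.3 -0.6]
[243.4 122.1] [[244.6, 121.8, 13.9, 20.2]]
    (array([0.4441, 0.0087, 0.0601]), [0.4, 0.4]) [0.4438 0.0087 0.058 ]
[332. 120.] [[331.4, 120.7, 18.7, 19.9]]
    (array([ 0.4589, -0.0623,  0.0558]), [0.0, 0.0]) [ 0.459  -0.0622  0.058 ]
[420.7 118.4] [[419.1, 120.9, 15.6, 20.6]]
    (array([ 0.4735, -0.1354,  0.0525]), [0.3, 0.3]) [ 0.4734 -0.134   0.058 ]
```

View pics/w4.png

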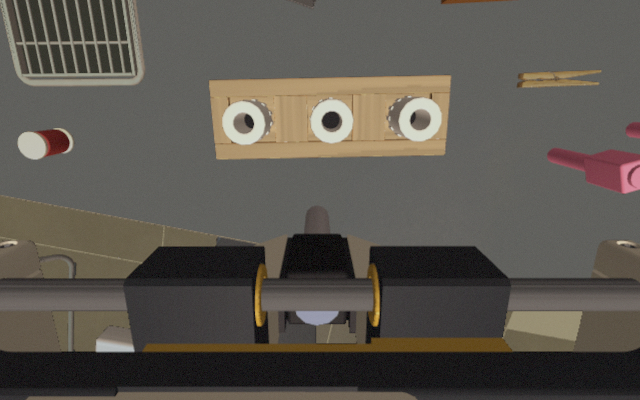

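The wrist view shows the three bores at (245,122), (331,121) and (420,120). The lit bore walls bias the dark spots, so I'll refine with the bright top faces.

```bash
python3 - <<'E'
from m2 import *
w=pickle.load(open("w4.pkl","rb"));w1=pickle.load(open("w1.pkl","rb"))
for X in [(.4433,.0096,.058),(.4595,-.0625,.058),(.4753,-.1347,.058)]:
  for n,im,win in(("w4",w,30),("w1",w1,24)):
    u,v=proj(im,X).round().astype(int);S=8
    c=cv2.resize(cv2.cvtColor(im["color"],6)[v-win:v+win,u-win:u+win],None,fx=S,fy=S,interpolation=2)
    for thr in (150,175,195,210):
        cs,h=cv2.findContours((c>thr).astype(np.uint8),cv2.RETR_CCOMP,cv2.CHAIN_APPROX_NONE)
        k=[(a,hh) for a,hh in zip(cs,h[0]) if cv2.contourArea(a)>S*S*40]
        r=[]
        for a,hh in k:
            (x,y),s,_=cv2.fitEllipse(cv2.convexHull(a));p=((x+.5)/S-.5+u-win,(y+.5)/S-.5+v-win)
            r.append(("in" if hh[3]>=0 else "out",np.round(np.array(s)/S,1).tolist(),onz(im,p,.058)[:2].round(4).tolist()))
        print(n,thr,c.max(),r)
E
```

```text
w4 150 220 [('out', [67.9, 104.5], [0.4449, 0.0087]), ('in', [20.3, 21.2], [0.4426, 0.0096]), ('in', [3.7, 34.8], [0.4652, 0.0068])]
w4 175 220 [('out', [42.0, 44.8], [0.4428, 0.0099]), ('in', [21.0, 22.0], [0.4427, 0.0097])]
w4 195 220 [('out', [41.2, 43.8], [0.4428, 0.0098]), ('in', [21.7, 23.0], [0.4426, 0.0097])]
w4 210 220 [('out', [40.2, 42.4], [0.4427, 0.0097]), ('in', [22.8, 24.2], [0.4426, 0.0096])]
w1 150 212 [('out', [27.4, 30.8], [0.4428, 0.0099]), ('in', [12.8, 14.2], [0.4432, 0.0097])]
w1 175 212 [('out', [26.2, 29.4], [0.4431, 0.0098]), ('in', [13.6, 15.0], [0.4432, 0.0097])]
w1 195 212 [('out', [25.0, 28.3], [0.4432, 0.0098]), ('in', [14.7, 15.9], [0.4431, 0.0096])]
w1 210 212 []
w4 150 220 [('out', [60.0, 125.6], [0.4571, -0.0629]), ('in', [20.6, 21.1], [0.4587, -0.0622]), ('out', [5.7, 43.4], [0.4798, -0.0454])]
w4 175 220 [('out', [43.4, 46.1], [0.4594, -0.0616]), ('in', [21.3, 21.7], [0.4587, -0.0622])]
w4 195 220 [('out', [42.0, 43.0], [0.4589, -0.0622]), ('in', [22.1, 22.6], [0.4586, -0.0622])]
w4 210 220 [('out', [40.8, 41.9], [0.4588, -0.0623]), ('in', [23.4, 
[... 428 characters left out ...]
[9.6, 38.1], [0.4827, -0.1026]), ('out', [55.2, 100.8], [0.4657, -0.1371]), ('in', [20.3, 21.3], [0.4746, -0.1342])]
w4 175 221 [('out', [41.7, 45.6], [0.4749, -0.1344]), ('in', [21.0, 22.2], [0.4747, -0.1342])]
w4 195 221 [('out', [40.8, 44.6], [0.4749, -0.1343]), ('in', [21.8, 23.0], [0.4747, -0.1342])]
w4 210 221 [('out', [39.6, 43.4], [0.4749, -0.1343]), ('in', [22.9, 24.4], [0.4747, -0.1342])]
w1 150 212 [('out', [26.5, 55.7], [0.4743, -0.1348]), ('in', [12.9, 13.6], [0.4754, -0.1344])]
w1 175 212 [('out', [26.3, 27.9], [0.4752, -0.1343]), ('in', [13.7, 14.3], [0.4753, -0.1343])]
w1 195 212 [('out', [25.1, 27.0], [0.4753, -0.1343]), ('in', [14.7, 15.2], [0.4753, -0.1343])]
w1 210 212 []
```

```bash
python3 -m handwheel '{"plan":[[1,-1.1,0,0,2],[2,-2.2,1,0,2],[1.5,-1.7,1,0,2],[0.8,-1,2,0,2],[0.07,-0.08,2,0,2],[0,0,1.5,0,2],[0,0,0,0,2],[0,0,0,0,2]]}'
python3 - <<'E'
from m2 import *
go(.4433,.0097,.12,.2)
E
```

```text
time_s: 8.52
tcp_pos: [0.4425, 0.0108, 0.1271]
eef_rot: [-3.125, -0.315, -0.001]
force: [0.5, -0.8, -0.9]
width: 0.259
grip_force: 30.0
t8.53 tcp [0.4425 0.0108 0.1271] yaw 0.201 need cm [0.05 0.12 0.71] turn 0.001 w 2.37 F [ 0.5 -0.8 -0.9]
```

```bash
python3 -m handwheel '{"plan":[[0.05,0.11,0,0,2],[0,0,0,0,2]]}'; python3 -c "
from m2 import *
go(.4433,.0097,.11,.2);[go(.4433,.0097,.11,.2) for _ in (get_image('side'),get_image('side'))]"
```

```text
time_s: 8.78
tcp_pos: [0.443, 0.0092, 0.1272]
eef_rot: [3.126, 0.314, 0.002]
force: [-0.5, -0.0, -1.3]
width: 0.259
grip_force: 30.0
t8.78 tcp [0.443  0.0092 0.1272] yaw 0.2004 need cm [ 0.04 -0.05  1.72] turn 0.0 w 2.37 F [-0.5 -0.  -1.3]
t8.88 tcp [0.4428 0.0092 0.127 ] yaw 0.2004 need cm [ 0.06 -0.04  1.7 ] turn 0.0 w 2.37 F [-0.3 -0.2 -0.6]
t8.88 tcp [0.4428 0.0092 0.127 ] yaw 0.2004 need cm [ 0.06 -0.04  1.7 ] turn 0.0 w 2.37 F [-0.3 -0.2 -0.6]
```

```bash
python3 -m handwheel '{"plan":[[0,0,0.5,0,2],[0,0,0.5,0,2],[0,0,0.4,0,2],[0,0,0,0,2]]}'; python3 -c "
from m2 import *
go(.4433,.0097,.0965,.2)"
```

```text
time_s: 9.38
tcp_pos: [0.4423, 0.0093, 0.1123]
eef_rot: [-3.126, -0.315, 0.001]
force: [-0.3, 0.2, -1.3]
width: 0.262
grip_force: 30.0
t9.38 tcp [0.4423 0.0093 0.1123] yaw 0.2009 need cm [ 0.11 -0.02  1.58] turn 0.001 w 2.4 F [-0.3  0.2 -1.3]
```

```bash
python3 -m handwheel '{"plan":[[0.05,0,0.5,0,2],[0,0,0.5,0,2],[0,0,0.5,0,2],[0,0,0,0,2],[0,0,0,0,2]]}'; python3 -m handwheel '{"plan":[[0,0,0.2,0,2],[0,0,0.2,0,2],[0,0,0.1,0,2],[0,0,0,0,2],[0,0,0,0,2]]}'
```

```text
time_s: 10.0
tcp_pos: [0.4431, 0.0093, 0.0977]
eef_rot: [3.126, 0.315, -0.0]
force: [0.2, 0.6, -1.0]
width: 0.256
grip_force: 30.0
time_s: 10.62
tcp_pos: [0.443, 0.0093, 0.0927]
eef_rot: [3.126, 0.315, -0.0]
force: [-0.2, -0.3, -1.2]
width: 0.259
grip_force: 30.0
```

```bash
python3 -m handwheel '{"plan":[[0,0,0.2,0,2],[0,0,0,0,2],[0,0,0,0,2]]}'
```

```text
time_s: 11.0
tcp_pos: [0.443, 0.0093, 0.0907]
eef_rot: [3.126, 0.315, -0.0]
force: [0.4, -0.2, -2.1]
width: 0.257
grip_force: 30.0
```

No resistance past 29 mm, so c0 looks free. Continuing to near the bottom.

```bash
python3 -m handwheel '{"plan":[[0,0,0.4,0,2],[0,0,0.4,0,2],[0,0,0.4,0,2],[0,0,0.2,0,2],[0,0,0,0,2],[0,0,0,0,2]]}'
```

```text
time_s: 11.75
tcp_pos: [0.443, 0.0093, 0.0767]
eef_rot: [3.126, 0.315, -0.0]
force: [0.2, -0.0, -1.7]
width: 0.26
grip_force: 30.0
```

```bash
python3 -m handwheel '{"plan":[[0,0,0.1,0,2],[0,0,0,0,2],[0,0,-1,0,2],[0,0,-1.5,0,2],[0,0,-1.5,0,2],[0,0,-1.5,0,2],[0,0,-0.5,0,2],[0,0,0,0,2],[0.05,2,0,0,2],[0.1,3,0,0,2],[0,2,0,0,2],[0,0.38,0,0,2],[0,0,0,0,2],[0,0,0,0,2],[0,0,0,0,2]]}'
python3 - <<'E'
from m2 import *
go(.4592,-.0624,.11,.2)
E
```

```text
time_s: 13.62
tcp_pos: [0.4592, -0.0619, 0.1357]
eef_rot: [-3.125, -0.317, -0.0]
force: [-0.7, 0.8, -1.3]
width: 0.264
grip_force: 30.0
t13.62 tcp [ 0.4592 -0.0619  0.1357] yaw 0.2019 need cm [-0.01  0.05  2.57] turn 0.002 w 2.42 F [-0.7  0.8 -1.3]
```

```bash
python3 -m handwheel '{"plan":[[0,0.03,0.8,0,2],[0,0,0.5,0,2],[0,0,0.5,0,2],[0,0,0.5,0,2],[0,0,0,0,2]]}'; python3 -c "
from m2 import *
go(.4592,-.0624,.0977,.2)"
```

```text
time_s: 14.25
tcp_pos: [0.459, -0.0629, 0.1123]
eef_rot: [-3.126, -0.315, 0.001]
force: [0.5, 0.2, -1.0]
width: 0.261
grip_force: 30.0
t14.25 tcp [ 0.459  -0.0629  0.1123] yaw 0.2007 need cm [ 0.03 -0.04  1.46] turn 0.001 w 2.39 F [ 0.5  0.2 -1. ]
```

```bash
python3 -m handwheel '{"plan":[[0,0,0.5,0,2],[0,0,0.5,0,2],[0,0,0.5,0,2],[0,0,0,0,2],[0,0,0,0,2]]}'; python3 -m handwheel '{"plan":[[0,0,0.2,0,2],[0,0,0.2,0,2],[0,0,0.1,0,2],[0,0,0,0,2],[0,0,0,0,2]]}'
```

```text
time_s: 14.88
tcp_pos: [0.4592, -0.063, 0.0977]
eef_rot: [3.126, 0.315, -0.0]
force: [-0.2, -0.8, -0.7]
width: 0.257
grip_force: 30.0
time_s: 15.5
tcp_pos: [0.4593, -0.0629, 0.0927]
eef_rot: [-3.126, -0.315, -0.0]
force: [-0.7, 1.9, -0.1]
width: 0.26
grip_force: 30.0
```

```bash
python3 -m handwheel '{"plan":[[0,0,0.2,0,2],[0,0,0,0,2],[0,0,0,0,2]]}'
```

```text
time_s: 15.88
tcp_pos: [0.4594, -0.0629, 0.0909]
eef_rot: [3.126, 0.315, 0.0]
force: [-2.1, 1.2, 6.2]
width: 0.257
grip_force: 30.0
```

```bash
python3 -m handwheel '{"plan":[[0,0,0.1,0,2],[0,0,0,0,2],[0,0,0,0,2]]}'
```

```text
time_s: 16.25
tcp_pos: [0.4594, -0.0628, 0.0901]
eef_rot: [3.126, 0.315, 0.001]
force: [-3.2, 0.6, 8.4]
width: 0.261
grip_force: 30.0
```

c1 pushes back at about 3 N/mm, so that is the stopper. Withdrawing and trying c2 as asked.

```bash
python3 -m handwheel '{"plan":[[0,0,-0.5,0,2],[0,0,-1,0,2],[0,0,-1.5,0,2],[0,0,-1.5,0,2],[0,0,0,0,2],[0,0,0,0,2],[0.05,2,0,0,2],[0.1,3,0,0,2],[0.05,1.9,0,0,2],[0,0.38,0,0,2],[0,0,0,0,2],[0,0,0,0,2],[0,0,0,0,2]]}'
python3 - <<'E'
from m2 import *
go(.4752,-.1344,.1123,.2)
E
```

```text
time_s: 17.88
tcp_pos: [0.4757, -0.1331, 0.1347]
eef_rot: [-3.125, -0.317, 0.0]
force: [-1.0, 0.3, -0.3]
width: 0.256
grip_force: 30.0
t17.88 tcp [ 0.4757 -0.1331  0.1347] yaw 0.2019 need cm [-0.07  0.11  2.24] turn 0.002 w 2.35 F [-1.   0.3 -0.3]
```

```bash
python3 -m handwheel '{"plan":[[-0.04,0.05,0,0,2],[0,0,0.5,0,2],[0,0,0,0,2]]}'; python3 -c "
from m2 import *
go(.4752,-.1344,.1123,.2)"
```

```text
time_s: 18.25
tcp_pos: [0.4751, -0.1344, 0.1293]
eef_rot: [-3.126, -0.315, 0.001]
force: [0.3, 0.1, -1.6]
width: 0.261
grip_force: 30.0
t18.25 tcp [ 0.4751 -0.1344  0.1293] yaw 0.2007 need cm [0.01 0.   1.7 ] turn 0.001 w 2.39 F [ 0.3  0.1 -1.6]
```

```bash
python3 -m handwheel '{"plan":[[0,0,0.6,0,2],[0,0,0.5,0,2],[0,0,0.6,0,2],[0,0,0,0,2]]}'; python3 -m handwheel '{"plan":[[0,0,0.5,0,2],[0,0,0.5,0,2],[0,0,0.5,0,2],[0,0,0.2,0,2],[0,0,0.2,0,2],[0,0,0,0,2],[0,0,0,0,2]]}';  python3 -m handwheel '{"plan":[[0,0,0.2,0,2],[0,0,0,0,2],[0,0,0,0,2]]}'
```

```text
time_s: 18.75
tcp_pos: [0.4751, -0.1344, 0.1121]
eef_rot: [-3.125, -0.315, 0.002]
force: [-0.5, 0.0, -1.1]
width: 0.258
grip_force: 30.0
time_s: 19.62
tcp_pos: [0.4756, -0.1345, 0.0938]
eef_rot: [3.126, 0.315, 0.0]
force: [-0.0, -0.8, 0.5]
width: 0.257
grip_force: 30.0
time_s: 20.0
tcp_pos: [0.4755, -0.1345, 0.0917]
eef_rot: [3.126, 0.315, 0.0]
force: [-1.3, -0.4, -0.6]
width: 0.258
grip_force: 30.0
```

```bash
python3 -m handwheel '{"plan":[[0,0,0.2,0,2],[0,0,0.1,0,2],[0,0,0,0,2]]}'; python3 -m handwheel '{"plan":[[0,0,0.4,0,2],[0,0,0.4,0,2],[0,0,0.3,0,2],[0,0,0.1,0,2],[0,0,0,0,2],[0,0,0,0,2]]}'
```

```text
time_s: 20.38
tcp_pos: [0.4754, -0.1344, 0.0886]
eef_rot: [-3.126, -0.315, 0.0]
force: [0.2, 0.0, -0.9]
width: 0.262
grip_force: 30.0
time_s: 21.12
tcp_pos: [0.4755, -0.1345, 0.0768]
eef_rot: [3.126, 0.315, 0.0]
force: [-0.2, 0.0, -0.9]
width: 0.26
grip_force: 30.0
```

```bash
python3 -m handwheel '{"plan":[[0,0,0.1,0,2],[0,0,0,0,2],[0,0,-1,0,2],[0,0,-1.5,0,2],[0,0,-2,0,2],[0,0,-2,0,2],[0,0,0,0,2],[2.5,1,0,0,2],[3.5,1.6,0,0,2],[3.5,1.6,0,0,2],[3,1.3,0,0,2],[1.14,0.52,0,0,2],[0,0,0,0,2],[0,0,0,0,2],[0,0,0,0,2]]}'
python3 - <<'E'
from m2 import *
go(.6211,-.1664,.0675,.2)
E
```

```text
time_s: 23.0
tcp_pos: [0.6202, -0.1662, 0.1409]
eef_rot: [3.126, 0.315, -0.001]
force: [0.7, -0.5, -1.5]
width: 0.261
grip_force: 30.0
t23.00 tcp [ 0.6202 -0.1662  0.1409] yaw 0.2007 need cm [0.08 0.04 7.34] turn 0.001 w 2.4 F [ 0.7 -0.5 -1.5]
```

```bash
python3 -m handwheel '{"plan":[[0.05,0.02,0.5,0,2],[0,0,1.5,0,2],[0,0,1,0,2],[0,0,1,0,2],[0,0,0.5,0,2],[0,0,0,0,2]]}'
python3 - <<'E'
from m2 import *
go(.6211,-.1664,.0675,.2)
E
```

```text
time_s: 23.75
tcp_pos: [0.6215, -0.1663, 0.0952]
eef_rot: [-3.126, -0.315, 0.001]
force: [0.2, -0.7, -0.6]
width: 0.26
grip_force: 30.0
t23.75 tcp [ 0.6215 -0.1663  0.0952] yaw 0.2008 need cm [-0.04  0.    2.77] turn 0.001 w 2.38 F [ 0.2 -0.7 -0.6]
```

```bash
python3 -m handwheel '{"plan":[[0,0,0.6,0,2],[0,0,0.6,0,2],[0,0,0.6,0,2],[0,0,0.5,0,2],[0,0,0.3,0,2],[0,0,0,0,2],[0,0,0,0,2]]}'
```

```text
time_s: 24.62
tcp_pos: [0.6218, -0.1664, 0.0699]
eef_rot: [3.126, 0.315, 0.001]
force: [-0.2, -0.5, -1.0]
width: 0.26
grip_force: 30.0
```

```bash
python3 -m handwheel '{"plan":[[-0.04,0,0.15,0,2],[0,0,0.1,0,2],[0,0,0,0,2],[0,0,0,0,2]]}'
```

```text
time_s: 25.12
tcp_pos: [0.6213, -0.1665, 0.0673]
eef_rot: [3.126, 0.315, 0.0]
force: [-0.3, 0.1, -1.3]
width: 0.26
grip_force: 30.0
```

```bash
python3 -m handwheel '{"plan":[[0,0,0,0,3],[0,0,0,0,5],[0,0,0,0,6],[0,0,0,0,6],[0,0,-1,0,6],[0,0,-2,0,6],[0,0,-3,0,6],[0,0,-4,0,6],[0,0,-2,0,6],[-2,-1,0,0,6],[-3,-2,0,0,6],[-3,-2,0,0,6],[0,0,0,0,6],[0,0,0,0,6]]}'
python3 - <<'E'
from m2 import *
go(.459,-.0623,.15)
w=get_image("wrist");pickle.dump(w,open("w5.pkl","wb"));cv2.imwrite("pics/w5.png",w["color"])
for im in [w]:
    b=button(im,(.6206,-.1663,.109));print(b,onz(im,b[0],.109))
E
```

```text
time_s: 26.88
tcp_pos: [0.5338, -0.1337, 0.1881]
eef_rot: [3.125, 0.314, 0.003]
force: [-0.4, -0.8, 0.2]
width: 0.651
grip_force: 0.0
t26.88 tcp [ 0.5338 -0.1337  0.1881] yaw 0.2006 need cm [-5.91 -8.49  3.79] turn 0.0 w 5.97 F [-0.4 -0.8  0.2]
(array([393.5545,  89.3599]), array([26.75, 28.  ])) [ 0.6209 -0.1668  0.109 ]
```

View pics/w5.png

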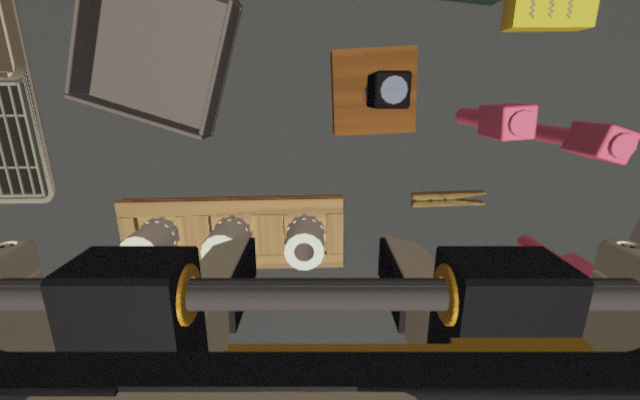

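The gauge stands upright in its stand: the button at (393,89) casts to (0.621,-0.167). Next I'll move over the middle coupling and turn 90° so the fingers close across the rack.

```bash
python3 -m handwheel '{"plan":[[-2,-2.8,0,0,6],[-2,-2.9,0,0,6],[-1.9,-2.8,0,0,6],[0,0,0,0.175,6],[0,0,0,0.175,6],[0,0,0,0.175,6],[0,0,0,0.175,6],[0,0,0,0.175,6],[0,0,0,0.175,6],[0,0,0,0.175,6],[0,0,0,0.175,6],[0,0,0,0.17,6],[0,0,0,0,6],[0,0,0,0,6]]}'
python3 - <<'E'
from m2 import *
go(.459,-.0623,.15,-1.37);print(np.round(state()["joints"],2))
w=get_image("wrist");pickle.dump(w,open("w6.pkl","wb"));cv2.imwrite("pics/w6.png",w["color"])
for X in [(.4429,.0097,.058),(.459,-.0623,.058),(.475,-.1343,.058)]:
    u,v=proj(w,X);print(u,v)
    for thr in(160,190): print([ (np.round(h,1).tolist(),onz(w,h[:2],.058).round(4)) for h in holes(w,X,34,thr)])
E
```

```text
time_s: 28.68
tcp_pos: [0.4575, -0.0621, 0.1843]
eef_rot: [2.525, -1.86, -0.011]
force: [-0.4, 0.1, -0.3]
width: 0.651
grip_force: 0.0
t28.68 tcp [ 0.4575 -0.0621  0.1843] yaw -1.2697 need cm [ 0.07 -0.16  3.43] turn 0.1 w 5.97 F [-0.4  0.1 -0.3]
[-0.2   0.22  0.26  2.02 -0.07  0.92 -2.74]
307.38584156702893 269.4682869542443
[]
[]
313.91721852027877 189.23398567812166
[([314.6, 188.7, 20.4, 20.6], array([ 0.4586, -0.0629,  0.058 ]))]
[([314.5, 188.8, 21.4, 21.9], array([ 0.4586, -0.0628,  0.058 ]))]
321.5505454325226 97.022344270914
[([322.2, 96.6, 22.5, 23.5], array([ 0.4746, -0.1348,  0.058 ]))]
[([322.2, 96.6, 23.5, 24.6], array([ 0.4746, -0.1348,  0.058 ]))]
```

View pics/w6.png

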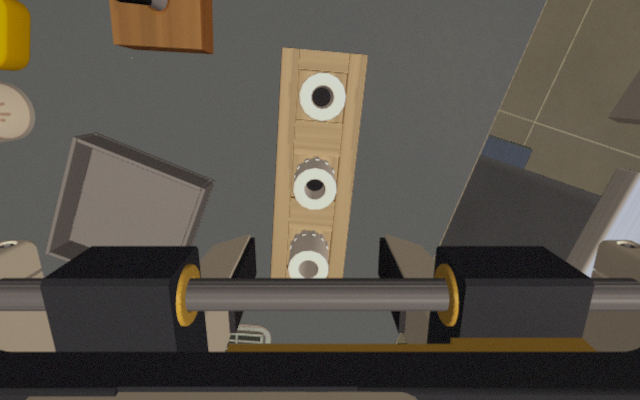

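The wrist view shows the middle coupling's mouth at (314,189) between the fingers, with the tray at (130,190). Joint 7 has reached the end of its range, so I'm turning back a bit. The coupling is round, so the angle is free.

```bash
python3 -m handwheel '{"plan":[[0,0,0,-0.15,6],[0,0,0,-0.15,6],[0,0,0,-0.1,6],[0,0,0,0,6],[0,0,0,0,6]]}'
python3 - <<'E'
from m2 import *
go(.459,-.0625,.028);s=state();print(np.round(s["joints"],2),RT()[0][:,2])
sc=get_image("scene");w=get_image("wrist");w6=pickle.load(open("w6.pkl","rb"))
X=(.459,-.0625,.058)
print([ (np.round(h,1).tolist(),onz(w,h[:2],.058).round(4)) for h in holes(w,X,34,175)])
# tray top rim corners by hand from w1 and w5/w6
w1=pickle.load(open("w1.pkl","rb"));w5=pickle.load(open("w5.pkl","rb"))
for p in [(199,-3),(288,41),(247,126),(160,79)]: print("w1",onz(w1,p,.034).round(3))
for p in [(243,4),(206,137),(67,95)]: print("w5",onz(w5,p,.034).round(3))
for p in [(213,182),(80,134),(48,250)]: print("w6",onz(w6,p,.034).round(3))
E
```

```text
time_s: 29.35
tcp_pos: [0.4569, -0.0634, 0.1843]
eef_rot: [2.842, -1.331, -0.012]
force: [0.2, 0.5, -0.5]
width: 0.65
grip_force: 0.0
t29.35 tcp [ 0.4569 -0.0634  0.1843] yaw -0.8759 need cm [ 0.15 -0.32 15.63] turn 0.0 w 5.97 F [ 0.2  0.5 -0.5]
[-0.15  0.22  0.2   2.02 -0.05  0.92 -2.36] [-0.0088  0.     -1.    ]
[([313.4, 188.5, 20.9, 21.5], array([ 0.4588, -0.0627,  0.058 ]))]
w1 [0.672 0.069 0.034]
w1 [ 0.668 -0.041  0.034]
w1 [ 0.556 -0.03   0.034]
w1 [0.568 0.086 0.034]
w5 [ 0.664 -0.048  0.034]
w5 [ 0.554 -0.032  0.034]
w5 [0.566 0.088 0.034]
w6 [ 0.545 -0.036  0.034]
w6 [ 0.663 -0.044  0.034]
w6 [0.679 0.074 0.034]
```

```bash
python3 -m handwheel '{"plan":[[0.15,-0.3,2,0,6],[0,0,2.5,0,6],[0,0,2.5,0,6],[0,0,2,0,6],[0,0,1,0,6],[0,0,0,0,6]]}'
python3 - <<'E'
from m2 import *
go(.459,-.0625,.028)
w=get_image("wrist");X=(.459,-.0625,.058)
print([ (np.round(h,1).tolist(),onz(w,h[:2],.058).round(4)) for h in holes(w,X,45,175)])
E
```

```text
time_s: 30.2
tcp_pos: [0.4591, -0.0621, 0.084]
eef_rot: [2.843, -1.327, -0.014]
force: [0.6, 0.6, 0.7]
width: 0.656
grip_force: 0.0
t30.20 tcp [ 0.4591 -0.0621  0.084 ] yaw -0.8733 need cm [ 0.06 -0.01  5.6 ] turn 0.0 w 6.02 F [0.6 0.6 0.7]
[([317.1, 235.3, 30.0, 32.1], array([ 0.4588, -0.0628,  0.058 ]))]
```

```bash
python3 -m handwheel '{"plan":[[0.05,0,1.5,0,6],[0,0,1.5,0,6],[0,0,1.5,0,6],[0,0,1.1,0,6],[0,0,0,0,6],[0,0,0,0,3],[0,0,0,0,3],[0,0,0,0,3],[0,0,0,0,3],[0,0,0,0,3]]}'
```

```text
time_s: 31.5
tcp_pos: [0.4594, -0.0626, 0.0286]
eef_rot: [2.844, -1.327, -0.012]
force: [-0.9, 0.8, 6.6]
width: 0.388
grip_force: 30.0
```

```bash
python3 -m handwheel '{"plan":[[0,0,-0.7,0,3],[0,0,-1.5,0,3],[0,0,-2,0,3],[0,0,-2,0,3],[0,0,-1.5,0,3],[0,0,0,0,3]]}'
python3 - <<'E'
from m2 import *
go(.603,.012,.1)
w1=pickle.load(open("w1.pkl","rb"))
for z in(.35,.3,.2,.1):print(z,onz(w1,(130,5),z),onz(w1,(130,55),z))
sc=get_image("scene")
for z in(.35,.3,.2,.1):print(z,onz(sc,(240,160),z),onz(sc,(257,243),z))
E
```

```text
time_s: 32.25
tcp_pos: [0.4605, -0.0625, 0.1062]
eef_rot: [2.844, -1.327, -0.01]
force: [0.6, 0.8, -1.2]
width: 0.383
grip_force: 30.0
t32.25 tcp [ 0.4605 -0.0625  0.1062] yaw -0.8729 need cm [  3.45 -15.71   0.52] turn 0.0 w 3.52 F [ 0.6  0.8 -1.2]
0.35 [ 0.626  -0.0258  0.35  ] [ 0.6103 -0.0299  0.35  ]
0.3 [0.6271 0.0004 0.3   ] [ 0.6057 -0.0052  0.3   ]
0.2 [0.6294 0.0527 0.2   ] [0.5963 0.0441 0.2   ]
0.1 [0.6316 0.105  0.1   ] [0.587  0.0935 0.1   ]
0.35 [0.5679 0.0973 0.35  ] [0.4596 0.1888 0.35  ]
0.3 [0.6083 0.0656 0.3   ] [0.4856 0.1693 0.3   ]
0.2 [0.6892 0.0022 0.2   ] [0.5376 0.1303 0.2   ]
0.1 [ 0.77   -0.0613  0.1   ] [0.5896 0.0912 0.1   ]
```

```bash
python3 - <<'E'
from m2 import *
w1=pickle.load(open("w1.pkl","rb"));sc=get_image("scene");w=get_image("wrist")
def edge(im,rows,a,b):
    r=[]
    for v in rows:
        row=cv2.GaussianBlur(im["color"],(3,3),0)[v,a:b].astype(int);d=np.abs(np.diff(row,axis=0)).sum(1);k=np.argsort(d)[-2:];r.append((v,sorted((k+a).tolist()),int(d.max())))
    return r
print(edge(sc,range(150,275,10),225,275));print(edge(w1,range(0,75,6),60,160))
col=w1["color"][:,60:120].astype(int);print([(u,int(np.argmax(np.abs(np.diff(w1["color"][10:90,u].astype(int).sum(1))))+10)) for u in range(10,130,15)])
# drip tray right edge heights etc.
for X in [(.588,.092,.1),(.588,.092,.2),(.588,.092,.34)]: print(X,proj(sc,X).round(),proj(w1,X).round())
print(np.round(state()["joints"],3))
E
```

```text
[(150, [245, 246], 72), (160, [244, 252], 57), (170, [250, 265], 116), (180, [270, 271], 52), (190, [254, 255], 43), (200, [255, 256], 44), (210, [256, 257], 48), (220, [258, 259], 56), (230, [231, 233], 63), (240, [250, 251], 14), (250, [248, 249], 68), (260, [255, 256], 74), (270, [253, 258], 63)]
[(0, [123, 125], 71), (6, [122, 125], 71), (12, [122, 125], 63), (18, [122, 124], 65), (24, [122, 124], 75), (30, [122, 124], 73), (36, [121, 124], 62), (42, [121, 124], 76), (48, [121, 123], 81), (54, [60, 67], 88), (60, [69, 78], 100), (66, [102, 118], 114), (72, [84, 93], 121)]
[(10, 38), (25, 35), (40, 69), (55, 74), (70, 54), (85, 54), (100, 80), (115, 83)]
(0.588, 0.092, 0.1) [257. 244.] [132.  55.]
(0.588, 0.092, 0.2) [249. 214.] [64. 39.]
(0.588, 0.092, 0.34) [233. 157.] [-202.  -21.]
[-0.13   0.336  0.187  2.103 -0.092  0.72  -2.326]
```

```bash
python3 - <<'E'
from m2 import *
w1=pickle.load(open("w1.pkl","rb"));sc=get_image("scene");sd=get_image("side");w4=pickle.load(open("w4.pkl","rb"))
def az(p):
    o,d=ray(sc,p);return round(float(np.arctan2(d[1],d[0])),3)
print("az",[ (p,az(p)) for p in [(245.5,150),(254.5,190),(258.5,220)]])
for p in [(126,48),(130,48),(126,40)]:
    for q in [(258,218),(259,223),(260,228),(258,240)]: print(p,q,tri([(w1,p),(sc,q)]))
# side view: machine's lower right-front edges
g=sd["color"];
for v in range(100,186,12):
    row=cv2.GaussianBlur(g,(3,3),0)[v,262:365].astype(int);d=np.abs(np.diff(row,axis=0)).sum(1);print(v,[(int(k)+262,int(d[k])) for k in np.argsort(d)[-5:]])
for X in [(.588,.092,.1),(.55,.11,.2)]:print(proj(sd,X))
E
```

```text
az [((245.5, 150), -0.693), ((254.5, 190), -0.691), ((258.5, 220), -0.678)]
(126, 48) (258, 218) (array([0.5956, 0.07  , 0.1556]), [0.9, 0.9])
(126, 48) (259, 223) (array([0.5936, 0.074 , 0.1458]), [2.4, 2.4])
(126, 48) (260, 228) (array([0.5916, 0.0781, 0.1358]), [4.0, 4.0])
(126, 48) (258, 240) (array([0.5899, 0.0909, 0.1111]), [3.6, 3.6])
(130, 48) (258, 218) (array([0.597 , 0.0685, 0.1527]), [0.6, 0.6])
(130, 48) (259, 223) (array([0.595 , 0.0725, 0.1427]), [2.1, 2.1])
(130, 48) (260, 228) (array([0.593 , 0.0765, 0.1326]), [3.6, 3.6])
(130, 48) (258, 240) (array([0.5915, 0.0893, 0.1076]), [3.2, 3.2])
(126, 40) (258, 218) (array([0.5994, 0.0705, 0.154 ]), [3.9, 3.9])
(126, 40) (259, 223) (array([0.5975, 0.0746, 0.1442]), [5.5, 5.5])
(126, 40) (260, 228) (array([0.5955, 0.0786, 0.1342]), [7.1, 7.1])
(126, 40) (258, 240) (array([0.5941, 0.0915, 0.1092]), [6.9, 6.9])
100 [(301, 62), (363, 81), (281, 81), (361, 93), (280, 130)]
112 [(294, 41), (277, 46), (276, 57), (363, 59), (362, 69)]
124 [(293, 40), (292, 46), (290, 48), (262, 54), (362, 72)]
136 [(293, 63), (284, 89), (285, 92), (263, 142), (262, 161)]
148 [(286, 59), (297, 63), (296, 70), (287, 84), (294, 96)]
160 [(272, 55), (288, 72), (268, 86), (266, 98), (267, 163)]
172 [(288, 87), (356, 95), (269, 116), (355, 132), (270, 180)]
184 [(363, 52), (356, 60), (352, 73), (353, 83), (355, 85)]
[306.834  163.1118]
[293.6533 128.2802]
```

```bash
python3 - <<'E'
from m2 import *
w1=pickle.load(open("w1.pkl","rb"));sc=get_image("scene");sd=get_image("side")
for p in [(297,184),(298,182),(344,179)]: print("side z0",p,onz(sd,p,0),onz(sd,p,.03))
print("w1 z0",onz(w1,(128,48),0),onz(w1,(128,48),.03),"line Y at X=.55,.58,.6:",[round(.335-.824*(x-.2646),3) for x in(.5,.55,.58,.6)])
print("tri side/w1",tri([(sd,(297,184)),(w1,(128,48))]))
# project candidates vertical edge (x,y) and head candidates
for X in [(.58,.145,0),(.58,.145,.1),(.58,.145,.2),(.58,.145,.35),(.53,.115,.25),(.53,.115,.38)]: print(X,"side",proj(sd,X).round(),"sc",proj(sc,X).round())
# beige mask extents in side
h=cv2.cvtColor(sd["color"],40)
for v in range(40,190,10):
    r=sd["color"][v,255:365];print(v,"".join("#" if (p[2]>150 and p[2]-int(p[0])>15) else ("+" if p[2]>110 else ".") for p in r.astype(int)))
E
```

```text
side z0 (297, 184) [0.568  0.1798 0.    ] [0.5607 0.1039 0.03  ]
side z0 (298, 182) [0.5729 0.1973 0.    ] [0.5653 0.1203 0.03  ]
side z0 (344, 179) [0.7288 0.2153 0.    ] [0.712  0.1373 0.03  ]
w1 z0 [0.5848 0.1472 0.    ] [0.5871 0.1321 0.03  ] line Y at X=.55,.58,.6: [0.141, 0.1, 0.075, 0.059]
tri side/w1 (array([0.5751, 0.1437, 0.012 ]), [10.7, 10.7])
(0.58, 0.145, 0) side [302. 188.] sc [251. 288.]
(0.58, 0.145, 0.1) side [302. 158.] sc [242. 266.]
(0.58, 0.145, 0.2) side [303. 125.] sc [232. 237.]
(0.58, 0.145, 0.35) side [304.  73.] sc [210. 178.]
(0.53, 0.115, 0.25) side [287. 111.] sc [262. 222.]
(0.53, 0.115, 0.38) side [287.  63.] sc [249. 164.]
40 ...........................####++#+++++++#############################################++++++++++++++++++++++++
50 ...........................+++++++++++++++++++.+++++++++++++++++++++++++++++++++++++++++++++++++++++++++++++++
60 ..........................+#++++++++++++++++++.+++++++++++++++++++++++++++++++++++++++++++++++++++++++++++++++
70 ..........................+#+++++++++++++++++..+++++++++++++++++++++++++++++++++++++++++++
[... 583 characters left out ...]
++++++++..
130 ........##++++++..+++++++++++++++..+#+++++++#++++++++++++++++++++++++++++++++++++++++++++++++++++++++++++++...
140 ........+##++#+++++++++++++..................+++++++++++++++++++++++++++++++++++++++++++++++++++++++++++++..+#
150 ........++............+.................+#+.++++++++++++++++++++++++++++++++++++++++++++++++++++++++++++++..+#
160 ..#+.........#####+++++...........+##++++++++++++++++++++++++++++++++++++++++++++++++++++.....................
170 #++++++########+..++++............+#++++#+#++++++++++++++++++++++++++++++++++++++++++++++..............#######
180 ##+++++###++++++..+........++........+##+###+++++++++++++++++++#######+#####+#+++++++++...........+#++++++++++
```

The two-view checks put the machine's column face at about y = 0.145 and its overhanging head higher up, so placing near (0.612, 0.014) has room. Moving there.

```bash
python3 -m handwheel '{"plan":[[0.3,-1.2,0,0,3],[0.5,-2.2,0,0,3],[0.6,-2.7,0,0,3],[0.6,-2.7,0,0,3],[0.6,-2.7,0,0,3],[0.6,-2.6,0,0,3],[0.4,-1.8,0,0,3],[0.2,-0.6,0,0,3],[0,0,0,0,3],[0,0,0,0,3]]}'
python3 - <<'E'
from m2 import *
go(.612,.014,.0265);s=state();print(np.round(s["joints"],2),RT()[0][:,2])
w=get_image("wrist");pickle.dump(w,open("w7.pkl","wb"))
# tray rim visible? corners projected
for X in [(.555,-.031,.034),(.666,-.045,.034),(.676,.071,.034)]: print(proj(w,X).round())
E
```

```text
time_s: 33.85
tcp_pos: [0.61, 0.0138, 0.1038]
eef_rot: [2.842, -1.327, -0.013]
force: [0.0, -0.0, -0.6]
width: 0.385
grip_force: 30.0
t33.85 tcp [0.61   0.0138 0.1038] yaw -0.8737 need cm [ 0.16 -0.22  7.73] turn 0.0 w 3.53 F [ 0.  -0.  -0.6]
[-0.23  0.54  0.18  1.75 -0.12  0.87 -2.45] [-0.0096 -0.0006 -1.    ]
[420. 212.]
[307.  85.]
[186. 213.]
```

```bash
python3 -m handwheel '{"plan":[[0.1,-0.2,1.5,0,3],[0,0,2,0,3],[0,0,1.5,0,3],[0,0,1,0,3],[0,0,0.8,0,3],[0,0,0,0,3],[0,0,0,0,3]]}'; python3 -m handwheel '{"plan":[[0,0,0.4,0,3],[0,0,0.3,0,3],[0,0,0.2,0,3],[0,0,0,0,3],[0,0,0,0,3]]}'
```

```text
time_s: 34.78
tcp_pos: [0.6127, 0.0149, 0.0363]
eef_rot: [2.844, -1.327, -0.011]
force: [0.6, -1.2, -1.2]
width: 0.385
grip_force: 30.0
time_s: 35.4
tcp_pos: [0.6122, 0.0148, 0.0269]
eef_rot: [2.843, -1.327, -0.012]
force: [-0.7, -0.3, -1.8]
width: 0.383
grip_force: 30.0
```

```bash
python3 -m handwheel '{"plan":[[0,0,0.15,0,3],[0,0,0,0,3],[0,0,0,0,3]]}'; python3 -m handwheel '{"plan":[[0,0,0.1,0,3],[0,0,0,0,3],[0,0,0,0,3]]}'
```

```text
time_s: 35.78
tcp_pos: [0.6121, 0.0149, 0.0254]
eef_rot: [2.843, -1.327, -0.012]
force: [0.3, -0.3, -1.2]
width: 0.389
grip_force: 30.0
time_s: 36.15
tcp_pos: [0.6123, 0.0148, 0.0247]
eef_rot: [2.844, -1.327, -0.012]
force: [-1.5, -0.4, 4.6]
width: 0.385
grip_force: 30.0
```

Floor contact (about 6 N). Opening modestly, then lifting away.

```bash
python3 -m handwheel '{"plan":[[0,0,0,0,4.0],[0,0,0,0,4.4],[0,0,0,0,4.6],[0,0,0,0,4.6],[0,0,-1,0,4.6],[0,0,-2,0,4.6],[0,0,-3,0,4.6],[0,0,-3,0,4.6],[0,0,-3,0,4.6],[0,2,0,0,4.6],[0,3,0,0,4.6],[0,3,0,0,4.6],[0,0,0,0,4.6],[0,0,0,0,4.6],[0,0,0,0,4.6]]}'
python3 - <<'E'
from m2 import *
go(.6,0,.1)
w=get_image("wrist");sc=get_image("scene")
pts=[]
for n,im in(("w",w),("sc",sc)):
    hs=holes(im,(.612,.0148,.054),30 if n=="w" else 12,150);print(n,proj(im,(.612,.0148,.054)).round(1),[(np.round(h,1).tolist(),onz(im,h[:2],.054).round(4)) for h in hs])
    b=button(im,(.6206,-.1663,.109)) ;print("btn",b,onz(im,b[0],.109))
for X in [(.4429,.0097,.058),(.475,-.1343,.058)]:
  for im in (w,sc): print([(np.round(h,1).tolist(),onz(im,h[:2],.058).round(4)) for h in holes(im,X,20 if im is w else 10,150)])
E
```

```text
time_s: 38.02
tcp_pos: [0.5527, -0.0357, 0.1451]
eef_rot: [2.845, -1.325, -0.012]
force: [1.0, -1.3, 0.3]
width: 0.501
grip_force: 0.0
t38.02 tcp [ 0.5527 -0.0357  0.1451] yaw -0.8718 need cm [ 0.34 -5.95  4.47] turn 0.0 w 4.6 F [ 1.  -1.3  0.3]
w [209.4 202.7] [([210.7, 203.0, 22.0, 23.1], array([0.6111, 0.0144, 0.054 ]))]
btn (array([377.5286, -62.5856]), array([18.375, 14.25 ])) [ 0.6246 -0.1663  0.109 ]
sc [274.8 224.3] []
btn (array([307.2818, 161.6765]), array([10. ,  4.5])) [ 0.6298 -0.137   0.109 ]
[]
[([343.2, 260.3, 5.7, 6.7], array([0.4393, 0.009 , 0.058 ]))]
[([490.0, 168.1, 22.7, 26.1], array([ 0.4753, -0.1345,  0.058 ]))]
[([364.9, 206.3, 5.1, 5.3], array([ 0.4715, -0.1346,  0.058 ]))]
```

```bash
python3 -m handwheel '{"plan":[[0,0,-3,0,4.6],[0,0,-3,0,4.6],[0,0,0,0,4.6],[0,0,0,0,4.6]]}'; python3 -c "
from station import *
print(close_job())"
```

```text
time_s: 38.62
tcp_pos: [0.5523, -0.0362, 0.2044]
eef_rot: [2.843, -1.326, -0.013]
force: [-0.5, -0.3, 0.2]
width: 0.5
grip_force: 0.0
the job is handed in; nothing more can be done
None
```

I handed the job in at 38.6 s: the gauge slid about 44 mm down the left and right couplings but met the stopper in the middle one, which now stands upright in the tray, with the gauge back in its stand; joint 7 touched its range limit (-2.74 rad) once while turning.

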